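# Back off the straightedge clamp on the slab cutting board

## Robot

A 6-joint arm with a two-finger parallel gripper is mounted at the origin on a cart in front of the work surface, level with it; the furniture and walls round the work are solid. World frame = base frame: x ahead of the robot, y to its left, z up, the work surface at z = 0. Lengths are in m, angles in rad, forces in N, time in s.
With the tool pointing down it reaches from about 0.325 to 0.775 m from the base axis. Payload 5.5 kg.
Tool frame: the origin (TCP) lies at the very end of the fingers, on their centre line; the grasp point (between the pads) lies 19 mm behind it (pinch_z is the distance from the TCP to the grasp point, in m); z points along the fingers, x is the direction in which the jaws open and shut, and the axes are right-handed (so a half turn about z gives the same grasp; the last joint's range is limited). The gripper opens to 88 mm and grips with 3 to 60 N. Pads are 20 mm wide; open, the fingers measure 115 mm over their backs; the gripper's body (75 mm by 178 mm) begins 61 mm behind the grasp point.
Start: joints at [1.105, 0.091, 1.231, -0, 1.82, -0.057], TCP at [0.239, 0.551, 0.223] pointing down, gripper open.
Joint ranges: [-2.87, 2.87], [-0.86, 2.18], [0.17, 2.46], [-1.51, 4.65], [0.06, 2.69], [-2.65, 2.65]. Speed limits (rad/s): [2.57, 2.57, 3.01, 3.14, 3.14, 3.14].

## Interface

Orientations are given as a 3x3 rotation matrix whose columns are the frame's x, y, z axes.
In Python, from workcell import observe, grab_frame, sign_off, pinch_z gives the robot as it stands.
- The arm moves only by the tool jog_arm, never from a script. Its argument "deltas" is a list that holds one entry, the list of rows, each a list of 6 numbers: the shift along the tool's x, y, z in m, then the turn, a rotation vector about the tool's x, y, z in rad. A call has 1 to 10 rows; each row shifts and turns the commanded pose from where the row before left it, along the tool's axes as they then stand; what a row does not reach is not made up. A row lasts 1/8 s, in which the tool goes at most 62.5 mm and 10.7 degrees, less where a joint would pass 70% of its speed; a pose out of reach is approached as far as the arm can. A call is refused whole if a number of a shift passes 0.0625 or a number of a turn 0.188, either way. A call with a gripper value outside its range is refused whole. "fingers" is the finger opening in m, from 0 to 0.0878, set as the call begins (left out, the last holds). The fingers move at their own pace and stop on an object; "force" is the grip in N (left out, the last holds). Time passes only in rows, so rows that do not move let the fingers close. It gives the time, the measured TCP pose, the force and the opening at its end, in the units of the state.
- observe(): the state, without advancing time (a new reading comes with each control period).
- grab_frame(name): name is "scene" or "top" or "wrist"; returns a dict with "frame" (384x512x3 uint8, blue, green, red), "depth" (384x512 float32, m along the optical axis (not along the pixel's ray), 0 where there is no reading), "camera_matrix" (3x3 intrinsics, pixels), "position" and "orientation" of the camera in the world; the wrist camera has in their place "hand_eye" (4x4, takes a point from camera to tool coordinates, whose origin is the TCP and whose axes are the tool frame's). Camera axes: x right, y down, z forward; pixel columns grow to the right and rows downward; lengths in m; the calibration is good to about 2 mm. A picture is of the moment at which its call begins: read the wrist's pose just before it.
- sign_off(): hands the job in, once; it reports no verdict.
The state is a dict: "time": time; "q": joint angles; "joint_vel": joint speeds; "joint_torque": joint torques, N m; "ee_pos": TCP position; "ee_rot": TCP orientation; "contact_force": force on the tool from outside, world axes, zero at the start; "torque": the same for the moment, N m; "width": finger opening in m.
Only numpy, scipy, OpenCV 4.12 (cv2) and the standard library are available. Lean on these libraries where they do the work, as an engineer would, in place of code of your own. Each camera call takes 0.05 s, during which the arm holds its last target.

## Task

The cut in the clay slab is finished, so release the straightedge: without gripping or lifting anything, roll a fingertip round the knurled rim of the clamp nut to loosen it (counter-clockwise seen from above) by two full turns and never more than three, as it must stay well on its stud. Then push the steel strap back with a fingertip until its slot stops against the stud and its nose is clear of the wooden lath. Leave the lath and the slab lying where they are, and do not disturb the tools and things around.

Things in the scene. Friction and masses are not known exactly. Their poses are not given: they have to be found in the camera images.
- cutting_board: Plywood board with a strap clamp, fixed to the table, 282 x 280 x 12 mm thick. Origin on the axis of the clamp's upright stud, at table height; the board spans x = -192 to +90 mm, y = +-140 mm. x points from the clay slab to the heel block (x 44 to 84 mm, 35 mm high): the way the strap is pushed back; z up.
- nut_rim (a point): On the knurled nut's axis, mid-height of its rim: 62.5 mm above the table when tight, rising 3 mm a turn. Steel rim 50 mm in diameter, +-8 mm high about this point; below it a foot 24 mm in diameter goes 20 mm down into the strap. Free space 45 mm wide all round the rim above the strap. A fingertip pressed on with 5 to 10 N and drawn along the rim turns it.
- stud_top (a point): Top end of the threaded stud, 10 mm thick, on the nut's axis, 87 mm above the table.
- clamp_nut (a joint): Turn of the nut, rad: 0 tight (the start), growing counter-clockwise seen from above as it loosens; friction 0.03 N m, stays where left, no stop before 5 turns. Until about 1.7 turns its foot sits in a 5 mm deep seat across the strap and locks it. A small dark dimple on its top face, 17 mm off the axis, turns with it; on the board's +x side when tight.
- strap_nose (a point): Middle of the upright end face of the strap's nose, facing the board's -x, where a fingertip can push; 75 mm before the stud axis at the start. The strap is a dark steel bar 146 x 38 x 12 mm along the board's x, underside 35.5 mm above the table, resting on the lath. In front of the nose lies the bare slab, 10 mm below the strap's underside.
- clamp_strap (a joint): Travel of the strap, m: 0 clamping (as it starts), growing as it is pushed along the board's +x to its stop at 0.036. Friction about 2 N; it stays where it is left.
- lath: Wooden lath, 25 x 300 x 10 mm, the straightedge; loose, lying on the slab along the board's y under the strap's nose, its middle about 58 mm before the stud. Origin in the middle of its underside, length along its y.
- slab: Rolled clay slab, brown, 157 x 252 x 13 mm, loose on the board, its middle about 103 mm before the stud. Origin in the middle of its underside.
- needle_tool: Needle tool with a thin wooden handle, 167 mm long, 8 mm thick, loose on the front of the slab, lying roughly along the lath. To be left alone. Origin in the middle of its length.
- rolling_pin: Wooden rolling pin, 311 mm long, 43 mm thick, right of the board. To be left alone.
- tape_roll: Masking tape roll, 102 mm across, 24 mm high, left of the board. To be left alone.
- kitchen_timer: Round wind-up timer with a red upper half, 67 mm across, 44 mm high, left of the board. To be left alone.

How it is judged:
By the outcome, as a careful person would: the job done as asked, in the order asked, and still so for the second after the job is handed in, with the robot touching nothing.
It also fails if it takes over 67 s, if anything falls off the work surface, if the arm or the gripper's body presses on something with over 40 N, if the wrist force passes 120 N, or if a joint passes its speed limit or range.

## Working session

There is one attempt and no reset: what is moved stays moved. The work goes in short steps, Python scripts to look and compute and a tool call to move; the robot and the scene stay as the last step left them, time stands still between calls to the robot, and variables do not carry over. Pictures are saved under pics/ and viewed, and the job is handed in when it is done.

Besides the shell and the picture viewer there is one more tool, called after "Call:" as a command line: name --argument value ..., lists and objects as JSON in quotes. jog_arm: Moves the arm, as the interface text tells. Its arguments: {"type":"object","properties":{"deltas":{"type":"array"},"fingers":{"type":"number"},"force":{"type":"number"}},"required":["deltas"]}

```bash
ls; mkdir -p pics; python3 - <<'E'
from workcell import observe, grab_frame, pinch_z
import cv2,numpy as np
s=observe();print(s, pinch_z)
for n in ("scene","top","wrist"):
    f=grab_frame(n);cv2.imwrite(f"pics/{n}0.png",f["frame"])
    np.savez(f"pics/{n}0.npz",**f)
    print(n,f["camera_matrix"],f.get("position"),f.get("orientation"),f.get("hand_eye"))
E
```

```text
pics
{'time': 0.0, 'q': array([ 1.10531066e+00,  9.18674647e-02,  1.23184800e+00, -2.91017914e-05,
        1.81981788e+00, -5.67074815e-02]), 'joint_vel': array([ 6.33017253e-05, -4.09499135e-04, -1.38636307e-03,  2.32977782e-03,
       -4.25249731e-04, -1.43560897e-04]), 'joint_torque': array([ 1.03416434e-03, -4.46465528e+01, -4.06441319e+01,  6.98813866e-02,
        2.97232973e-02, -1.73336530e-04]), 'ee_pos': array([0.23837556, 0.55029443, 0.22152314]), 'ee_rot': array([[ 3.97494219e-01,  9.17604288e-01, -8.45885801e-04],
       [ 9.17602629e-01, -3.97495111e-01, -1.74686155e-03],
       [-1.93916312e-03, -8.18196655e-05, -9.99998116e-01]]), 'contact_force': array([-0.56275294, -0.62936911, -0.38305272]), 'torque': array([ 0.0100359 ,  0.01938731, -0.022867  ]), 'width': 0.08774313355490815} 0.0187
scene [[423.69417187   0.         253.22141149]
 [  0.         423.69417187 189.43277892]
 [  0.           0.           1.        ]] [-0.28966256 -0.76661997  0.95983551] [[ 0.64827689 -0.49274621  0.58046381]
 [-0.76118632 -0.40115858  0.50957549]
 [-0.01823335 -0.77218713 -0.63513351]] None
top [[419.87872629   0.         255.5348269 ]
 [  0.         419.87872629 189.63689745]
 [  0.           0.           1.        ]] [ 0.41353446 -0.05171523  1.28069547] [[-2.68502871e-02 -9.95070480e-01  9.54662308e-02]
 [-9.99636656e-01  2.69539395e-02 -2.03859056e-04]
 [-2.37033689e-03 -9.54370174e-02 -9.95432648e-01]] None
wrist [[345.89042427   0.         252.79908301]
 [  0.         345.89042427 192.07067311]
 [  0.           0.           1.        ]] None None [[ 9.99998814e-01 -1.46854906e-03 -4.63958112e-04 -8.98452431e-04]
 [ 1.54009095e-03  9.52826373e-01  3.03511995e-01 -8.44369620e-02]
 [-3.65072985e-06 -3.03512350e-01  9.52827505e-01 -1.59993167e-01]
 [ 0.00000000e+00  0.00000000e+00  0.00000000e+00  1.00000000e+00]]
```

View pics/top0.png

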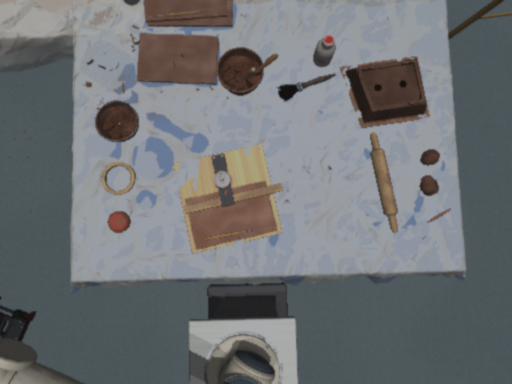

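View pics/scene0.png

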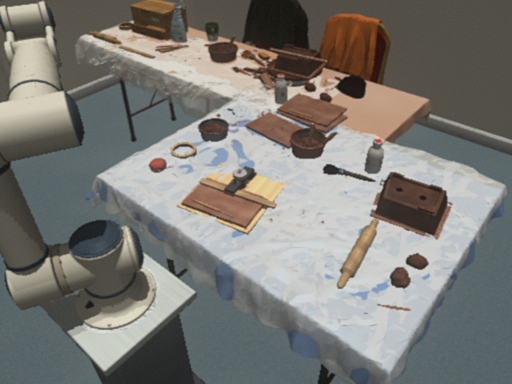

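The top view shows the nut near (223,179), the strap running up the picture (world +x), and the lath from about (187,207) to (283,187). I'll zoom in on it.

```bash
cat > h.py <<'E'
import cv2,numpy as np
def ray(f,u,v,pos=None,R=None):
    K=f["camera_matrix"];d=np.array([(u-K[0,2])/K[0,0],(v-K[1,2])/K[1,1],1.])
    R=f["orientation"] if R is None else R; pos=f["position"] if pos is None else pos
    return pos,R@d
def onz(f,u,v,z,**k):
    p,d=ray(f,u,v,**k);return p+d*(z-p[2])/d[2]
E
python3 - <<'E'
import cv2,numpy as np
from h import *
f=dict(np.load("pics/top0.npz"))
im=f["frame"][135:260,165:295];cv2.imwrite("pics/topc.png",cv2.resize(im,None,fx=4.6,fy=4.6,interpolation=cv2.INTER_CUBIC))
f2=dict(np.load("pics/scene0.npz"))
im=f2["frame"][155:240,170:300];cv2.imwrite("pics/scenec.png",cv2.resize(im,None,fx=6,fy=6,interpolation=cv2.INTER_CUBIC))
E
```

```text
(no output)
```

View pics/topc.png

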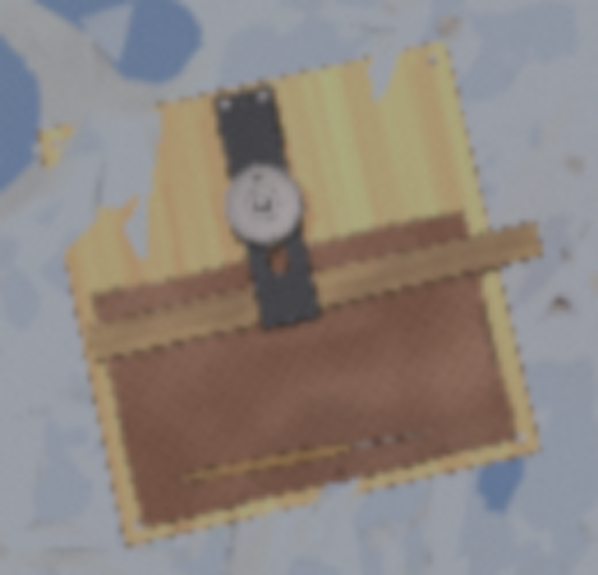

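View pics/scenec.png

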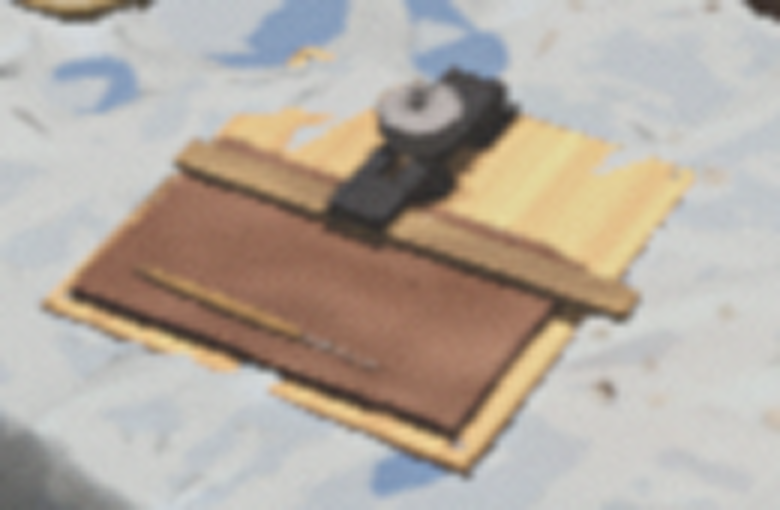

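View pics/wrist0.png

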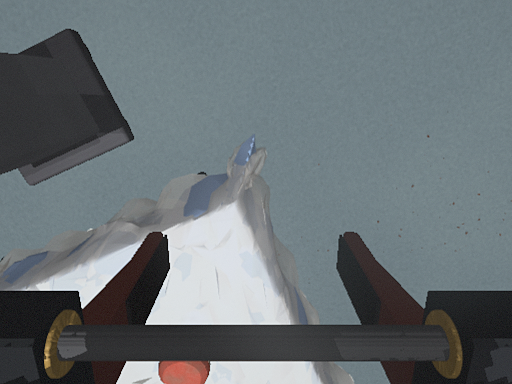

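```bash
python3 - <<'E'
import cv2,numpy as np
from h import *
f=dict(np.load("pics/top0.npz"))
c=lambda x,y:((x+.5)/4.6+165-.5,(y+.5)/4.6+135-.5)
P=lambda x,y,z:onz(f,*c(x,y),z)
print("nut",P(263,205,.0705))
A=P(218,97,.0475);B=P(263,327,.0475);C=P(318,317,.0475);D=P(272,90,.0475)
print(A,B,C,D,np.linalg.norm(A-B),np.linalg.norm(C-B))
for a,b in((B,A),(C,D)):print(np.degrees(np.arctan2(*(a-b)[1::-1])))
print("nosemid",(B+C)/2)
for n,q in dict(bl=(128,545),br=(537,448),tr=(445,43)).items():print(n,P(*q,.012))
print("lath",P(100,360,.0255),P(540,252,.035),P(537,223,.035),P(92,325,.035))
print("needle",P(185,477,.029),P(430,432,.029))
g=f["frame"][150:205,195:250];g=cv2.cvtColor(g,cv2.COLOR_BGR2GRAY)
cir=f["depth"][150:200,200:245]; m=(cir<1.225)&(cir>0)
print(cir.min(),m.sum())
K=f["camera_matrix"]
vv,uu=np.nonzero(f["depth"]>0)
d=f["depth"][vv,uu];pc=np.stack([(uu-K[0,2])/K[0,0]*d,(vv-K[1,2])/K[1,1]*d,d],1)@f["orientation"].T+f["position"]
s=(pc[:,2]>.06)&(pc[:,2]<.1)&(abs(pc[:,0]-.43)<.08)&(abs(pc[:,1]-.05)<.06)
print(s.sum(),pc[s].mean(0),np.median(pc[s],0),pc[s].min(0),pc[s].max(0))
E
```

```text
nut [0.56275243 0.04516354 0.0705    ]
[0.63668673 0.07474727 0.0475    ] [0.48707364 0.04851087 0.0475    ] [0.49252385 0.01322351 0.0475    ] [0.64031723 0.03974829 0.0475    ] 0.15189610112629912 0.03570577833584157
-170.05364840477048
-169.82532770839944
nosemid [0.48979875 0.03086719 0.0475    ]
bl [0.34960449 0.14194655 0.012     ]
br [ 0.40522873 -0.1261039   0.012     ]
tr [ 0.67543363 -0.07357841  0.012     ]
lath [0.46978858 0.15658779 0.0255    ] [ 0.53160135 -0.13083106  0.035     ] [ 0.55054642 -0.12950687  0.035     ] [0.49209284 0.15992708 0.035     ]
needle [0.39284963 0.10209751 0.029     ] [ 0.41746029 -0.05643107  0.029     ]
0.0 225<stdin>:21: RuntimeWarning: Mean of empty slice.
  ret = um.true_divide(
  return _methods._mean(a, axis=axis, dtype=dtype,
Traceback (most recent call last):
ValueError: zero-size array to reduction operation minimum which has no identity
```

Call:
jog_arm --deltas '[[[-0.0312, 0.0455, 0.002, 0, 0, 0], [-0.0312, 0.0455, 0.002, 0, 0, 0], [-0.0312, 0.0455, 0.002, 0, 0, 0], [-0.0312, 0.0455, 0.002, 0, 0, 0], [-0.0312, 0.0455, 0.002, 0, 0, 0], [-0.0312, 0.0455, 0.002, 0, 0, 0], [-0.0312, 0.0455, 0.002, 0, 0, 0], [-0.0312, 0.0455, 0.002, 0, 0, 0], [-0.0312, 0.0455, 0.002, 0, 0, 0], [-0.0312, 0.0455, 0.002, 0, 0, 0]]]' --fingers 0 --force 40

```text
time: 1.4
ee_pos: [0.5326, 0.0817, 0.2024]
ee_rot: [[0.398, 0.918, -0.0], [0.918, -0.398, 0.0], [0.0, -0.0, -1.0]]
contact_force: [0.6, 0.7, 0.0]
width: 0.0004
```

Call:
jog_arm --deltas '[[[0, 0, 0, 0, 0, 0.18], [0, 0, 0, 0, 0, 0.18], [0, 0, 0, 0, 0, 0.18], [0, 0, 0, 0, 0, 0.18], [0, 0, 0, 0, 0, 0.18], [0, 0, 0, 0, 0, 0.18], [0, 0, 0, 0, 0, 0.18], [0, 0, 0, 0, 0, 0.18], [0, 0, 0, 0, 0, 0.18], [0, 0, 0, 0, 0, 0.18]]]'

```text
time: 2.65
ee_pos: [0.5318, 0.0834, 0.2023]
ee_rot: [[0.8, -0.6, -0.001], [-0.6, -0.8, -0.0], [-0.0, 0.0, -1.0]]
contact_force: [-0.3, 0.6, 0.3]
width: 0.0005
```

Call:
jog_arm --deltas '[[[0, 0, 0, 0, 0, 0.18], [0, 0, 0, 0, 0, 0.18], [0, 0, 0, 0, 0, 0.18], [0, 0, 0, 0, 0, 0.18], [0, 0, 0, 0, 0, 0.18], [0, 0, 0, 0, 0, 0.18], [0, 0, 0, 0, 0, 0.18], [0, 0, 0, 0, 0, 0.18], [0, 0, 0, 0, 0, 0.18], [0, 0, 0, 0, 0, 0]]]'

```text
time: 3.9
ee_pos: [0.5319, 0.0834, 0.2023]
ee_rot: [[-0.633, -0.774, -0.001], [-0.774, 0.633, -0.0], [0.0, 0.0, -1.0]]
contact_force: [-0.7, 0.2, -0.7]
width: 0.0004
```

```bash
cat >> h.py <<'E'
from workcell import observe, grab_frame
def wrist(name,mark=None):
    s=observe();f=grab_frame("wrist")
    H=f["hand_eye"];R=s["ee_rot"]@H[:3,:3];p=s["ee_pos"]+s["ee_rot"]@H[:3,3]
    f["position"]=p;f["orientation"]=R
    cv2.imwrite(f"pics/{name}.png",f["frame"]);np.savez(f"pics/{name}.npz",**f)
    return s,f
E
python3 - <<'E'
from h import *
s,f=wrist("w1");print(s["q"].round(3),s["time"],s["ee_pos"])
f=grab_frame("top");cv2.imwrite("pics/top1.png",f["frame"])
E
```

```text
[ 0.092 -0.078  1.436 -0.     1.784  2.349] 3.9 [0.53188309 0.08339011 0.20230228]
```

View pics/w1.png

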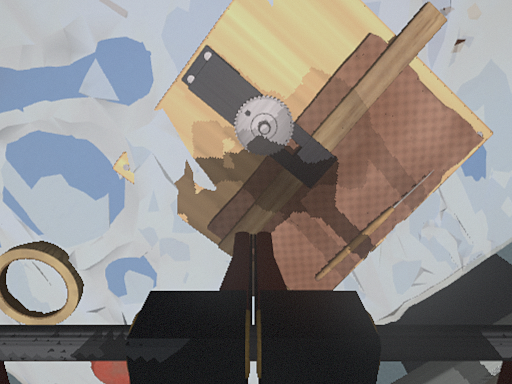

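The nut shows at about (263,125) with its dimple at (248,113). The strap runs from (205,52) to (325,180). Next I fit the circle and the strap edges.

```bash
python3 - <<'E'
from h import *
f=dict(np.load("pics/w1.npz"))
im=f["frame"];cv2.imwrite("pics/w1c.png",cv2.resize(im[30:210,170:350],None,fx=3.3,fy=3.3,interpolation=cv2.INTER_CUBIC))
hsv=cv2.cvtColor(im,cv2.COLOR_BGR2HSV)
m=((hsv[...,1]<60)&(hsv[...,2]>95)).astype(np.uint8);m2=np.zeros_like(m);m2[85:165,225:302]=m[85:165,225:302]
m2=cv2.morphologyEx(m2,cv2.MORPH_CLOSE,np.ones((7,7)))
n,l,st,c=cv2.connectedComponentsWithStats(m2);i=1+np.argmax(st[1:,4]);print(st[i],c[i])
cn=max(cv2.findContours((l==i).astype(np.uint8),0,1)[0],key=cv2.contourArea)
(e,r)=cv2.minEnclosingCircle(cn);print(e,r,cv2.fitEllipse(cn))
print("nut",onz(f,*e,.0705), "rad",np.linalg.norm(onz(f,e[0]+r,e[1],.0705)-onz(f,*e,.0705)))
print("stud",onz(f,264,128,.087)); print("dimple",onz(f,248,113,.0705))
# dark strap
g=cv2.cvtColor(im,cv2.COLOR_BGR2GRAY);d=f["depth"];print(d[124,255],d[75,210],d[170,318])
E
```

```text
[ 225   85   70   68 3140] [256.87484076 115.57961783]
(255.5, 115.0) 42.78152084350586 ((256.42010498046875, 116.83211517333984), (55.99917984008789, 77.49542236328125), 126.33503723144531)
nut [0.57429807 0.04448091 0.0705    ] rad 0.035367755930908094
stud [0.56349534 0.0448144  0.087     ]
dimple [0.57947709 0.04824243 0.0705    ]
0.28947946 0.2994936 0.32396713
```

View pics/w1c.png

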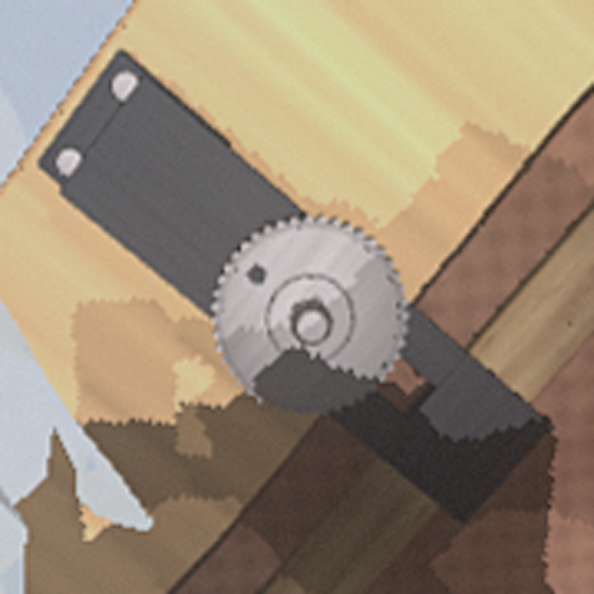

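```bash
python3 - <<'E'
from h import *
f=dict(np.load("pics/w1.npz"))
c=lambda x,y:((x+.5)/3.3+170-.5,(y+.5)/3.3+30-.5)
P=lambda x,y,z:onz(f,*c(x,y),z)
n=P(310,313,.0705);print("nut",n,"r",np.linalg.norm(P(408,313,.0705)-P(212,313,.0705))/2,np.linalg.norm(P(310,213,.0705)-P(310,413,.0705))/2)
print("stud",P(313,324,.087)); print("dimple",P(257,272,.0705)-n)
a=P(549,428,.0475);b=P(466,520,.0475);m=(a+b)/2;print("nose",a,b,np.linalg.norm(a-b),m,m-n,np.linalg.norm((m-n)[:2]))
q=P(228,143,.0475)-a;q2=P(62,195,.0475)-b;print([np.degrees(np.arctan2(x[1],x[0])) for x in(q,q2,n-m)])
E
```

```text
nut [0.56400952 0.04417576 0.0705    ] r 0.024752505393251353 0.024975351259555665
stud [0.56334672 0.04442793 0.087     ]
dimple [0.01628765 0.00389069 0.        ]
nose [0.4939932  0.01342262 0.0475    ] [0.4870292 0.0475258 0.0475   ] 0.03480695595964348 [0.4905112  0.03047421 0.0475    ] [-0.07349831 -0.01370155 -0.023     ] 0.07476452905588846
[np.float64(10.315254541617636), np.float64(11.755264982245038), np.float64(10.559862127313783)]
```

Call:
jog_arm --deltas '[[[0.005, 0, 0.04, 0, 0, 0], [0.005, 0, 0.04, 0, 0, 0], [0, 0, 0.04, 0, 0, 0], [0, 0, 0.026, 0, 0, 0], [0, 0, 0, 0, 0, 0]]]'

```text
time: 4.62
ee_pos: [0.5239, 0.0755, 0.054]
ee_rot: [[-0.633, -0.774, -0.005], [-0.774, 0.633, -0.0], [0.004, 0.004, -1.0]]
contact_force: [-0.0, -0.3, 0.2]
width: 0.0003
```

Call:
jog_arm --deltas '[[[0, -0.006, 0, 0, 0, 0], [0, -0.005, 0, 0, 0, 0], [0, 0, 0, 0, 0, 0]]]'

```text
time: 5.0
ee_pos: [0.5351, 0.0685, 0.0579]
ee_rot: [[-0.634, -0.773, 0.002], [-0.773, 0.634, 0.0], [-0.001, -0.001, -1.0]]
contact_force: [0.5, -0.1, -0.4]
width: 0.0004
```

Call:
jog_arm --deltas '[[[0, -0.002, 0.001, 0, 0, 0], [0, 0, 0, 0, 0, 0], [0, 0, 0, 0, 0, 0]]]'

```text
time: 5.38
ee_pos: [0.5355, 0.0682, 0.0562]
ee_rot: [[-0.634, -0.773, -0.0], [-0.773, 0.634, 0.001], [-0.001, 0.001, -1.0]]
contact_force: [-3.6, 3.6, 5.4]
width: 0.0006
```

Call:
jog_arm --deltas '[[[0, -0.001, 0, 0, 0, 0], [0, 0, 0, 0, 0, 0]]]'

```text
time: 5.62
ee_pos: [0.5356, 0.0681, 0.0563]
ee_rot: [[-0.634, -0.774, -0.002], [-0.774, 0.634, 0.002], [-0.001, 0.003, -1.0]]
contact_force: [-7.8, 4.8, 6.9]
width: 0.0003
```

Call:
jog_arm --deltas '[[[0, -0.001, 0, 0, 0, 0], [0, 0, 0, 0, 0, 0]]]'

```text
time: 5.88
ee_pos: [0.5356, 0.0681, 0.0563]
ee_rot: [[-0.633, -0.774, -0.004], [-0.774, 0.633, 0.003], [-0.0, 0.005, -1.0]]
contact_force: [-9.1, 7.1, 8.0]
width: 0.0005
```

Call:
jog_arm --deltas '[[[0.0059, 0.0, -0.0005, 0, 0, -0.17], [0.0059, -0.0005, -0.0003, 0, 0, -0.17], [0.0059, -0.0005, -0.0001, 0, 0, -0.17], [0.0059, -0.0005, -0.0001, 0, 0, -0.17]]]'

```text
time: 6.38
ee_pos: [0.5276, 0.045, 0.0566]
ee_rot: [[-0.001, -1.0, -0.003], [-1.0, 0.001, 0.001], [-0.001, 0.003, -1.0]]
contact_force: [-6.9, 1.4, 3.4]
width: 0.0007
```

```bash
cat >> h.py <<'E'
C=np.array([.5637,.0443])
def stat(s):
    d=s["ee_pos"][:2]-C;R=s["ee_rot"]
    F=s["contact_force"]
    print("t %.2f q1 %.2f q6 %.3f tan(x) %.2f rho(y) %.2f mm z %.2f | F x %.1f y %.1f z %.1f tq_z %.2f psi %.1f"%(s["time"],s["q"][0],s["q"][5],1e3*d@R[:2,0],1e3*d@R[:2,1],1e3*s["ee_pos"][2],*(R.T@F),s["torque"][2],np.degrees(np.arctan2(R[1,0],R[0,0]))))
E
python3 - <<'E'
from h import *
s,f=wrist("w2");stat(s)
E
```

```text
t 6.38 q1 0.02 q6 1.592 tan(x) -0.63 rho(y) 36.13 mm z 56.64 | F x -1.4 y 6.9 z -3.4 tq_z 0.02 psi -90.0
```

View pics/w2.png

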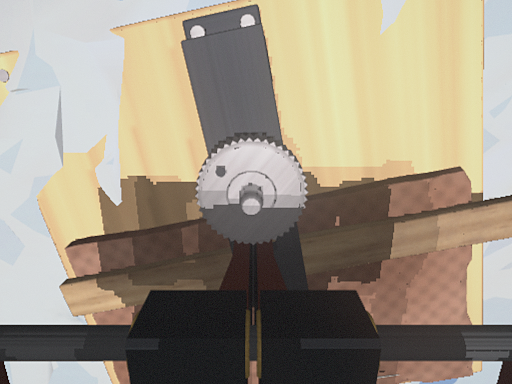

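Finger and nut roll together: the dimple, now at (221,171) against the nut centre at (251,188), has moved about 45°. I'll continue the arc.

Call:
jog_arm --deltas '[[[0.0059, -0.0006, -0.0001, 0, 0, -0.17], [0.0059, -0.0006, -0.0001, 0, 0, -0.17], [0.0059, -0.0005, -0.0001, 0, 0, -0.17], [0.0059, -0.0005, -0.0001, 0, 0, -0.17], [0.0059, -0.0005, -0.0001, 0, 0, -0.17], [0.0059, -0.0005, -0.0001, 0, 0, -0.17]]]'

```text
time: 7.18
ee_pos: [0.5455, 0.0142, 0.057]
ee_rot: [[0.851, -0.525, -0.0], [-0.525, -0.851, -0.001], [0.0, 0.001, -1.0]]
contact_force: [-0.4, 0.4, -0.4]
width: 0.0002
```

```bash
python3 - <<'E'
from h import *
stat(observe())
E
```

```text
t 7.17 q1 -0.04 q6 0.517 tan(x) 0.33 rho(y) 35.21 mm z 56.99 | F x -0.5 y -0.2 z 0.4 tq_z -0.05 psi -31.7
```

```bash
echo 'C=np.array([.5626,.0458])' >> h.py; python3 - <<'E'
from h import *
s,f=wrist("w3");stat(s)
E
```

```text
t 7.17 q1 -0.04 q6 0.517 tan(x) 2.05 rho(y) 35.91 mm z 56.99 | F x -0.5 y -0.2 z 0.4 tq_z -0.05 psi -31.7
```

View pics/w3.png

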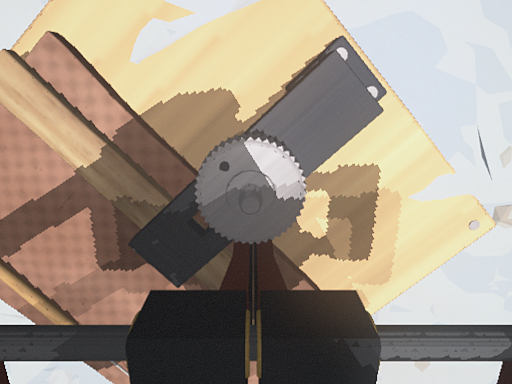

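Call:
jog_arm --deltas '[[[-0.002, -0.0024, 0, 0, 0, 0], [0, 0, 0, 0, 0, 0]]]'

```text
time: 7.48
ee_pos: [0.5441, 0.0156, 0.0571]
ee_rot: [[0.845, -0.534, -0.002], [-0.534, -0.845, -0.005], [0.001, 0.005, -1.0]]
contact_force: [-3.2, -8.0, 2.1]
width: 0.0004
```

```bash
python3 - <<'E'
from h import *
stat(observe())
E
```

```text
t 7.47 q1 -0.03 q6 0.533 tan(x) 0.53 rho(y) 35.41 mm z 57.09 | F x 1.6 y 8.5 z -2.0 tq_z 0.02 psi -32.3
```

The dimple at (224,166) keeps its place relative to the finger, so there is no slip. Contact is restored at 8.5 N.

Call:
jog_arm --deltas '[[[0.0057, -0.0005, -0.0001, 0, 0, -0.17], [0.0057, -0.0005, -0.0001, 0, 0, -0.17], [0.0057, -0.0005, -0.0001, 0, 0, -0.17], [0.0057, -0.0005, -0.0001, 0, 0, -0.17], [0.0057, -0.0005, -0.0001, 0, 0, -0.17], [0.0057, -0.0005, -0.0001, 0, 0, -0.17]]]'

```text
time: 8.22
ee_pos: [0.5788, 0.0133, 0.0578]
ee_rot: [[0.895, 0.445, 0.002], [0.445, -0.895, -0.006], [-0.001, 0.006, -1.0]]
contact_force: [3.1, -8.4, -1.0]
width: 0.0005
```

```bash
python3 - <<'E'
from h import *
stat(observe())
E
```

```text
t 8.22 q1 -0.03 q6 -0.493 tan(x) 0.07 rho(y) 36.29 mm z 57.79 | F x -1.0 y 8.9 z 1.1 tq_z -0.04 psi 26.4
```

Call:
jog_arm --deltas '[[[0.0057, -0.0005, -0.0001, 0, 0, -0.17], [0.0057, -0.0005, -0.0001, 0, 0, -0.17], [0.0057, -0.0005, -0.0001, 0, 0, -0.17], [0.0057, -0.0005, -0.0001, 0, 0, -0.17], [0.0057, -0.0005, -0.0001, 0, 0, -0.17], [0.0057, -0.0005, -0.0001, 0, 0, -0.17]]]'

```text
time: 8.98
ee_pos: [0.5992, 0.0427, 0.0586]
ee_rot: [[0.088, 0.996, 0.007], [0.996, -0.088, -0.002], [-0.001, 0.007, -1.0]]
contact_force: [10.3, -3.1, -5.4]
width: 0.0002
```

```bash
python3 - <<'E'
from h import *
stat(observe())
E
```

```text
t 8.97 q1 0.02 q6 -1.467 tan(x) 0.15 rho(y) 36.68 mm z 58.55 | F x -2.2 y 10.5 z 5.5 tq_z 0.00 psi 84.9
```

Call:
jog_arm --deltas '[[[0.0057, -0.0001, 0, 0, 0, -0.17], [0.0057, -0.0003, 0, 0, 0, -0.17], [0.0057, -0.0005, 0, 0, 0, -0.17], [0.0057, -0.0005, 0, 0, 0, -0.17], [0.0057, -0.0005, 0, 0, 0, -0.17], [0.0057, -0.0005, 0, 0, 0, -0.17]]]'

```text
time: 9.72
ee_pos: [0.5846, 0.0749, 0.0587]
ee_rot: [[-0.804, 0.595, 0.003], [0.595, 0.804, 0.002], [-0.002, 0.003, -1.0]]
contact_force: [4.8, 2.0, -1.4]
width: 0.0003
```

```bash
python3 - <<'E'
from h import *
s,f=wrist("w4");stat(s)
E
```

```text
t 9.72 q1 0.07 q6 -2.435 tan(x) -0.35 rho(y) 36.49 mm z 58.69 | F x -2.6 y 4.5 z 1.4 tq_z 0.02 psi 143.5
```

View pics/w4.png

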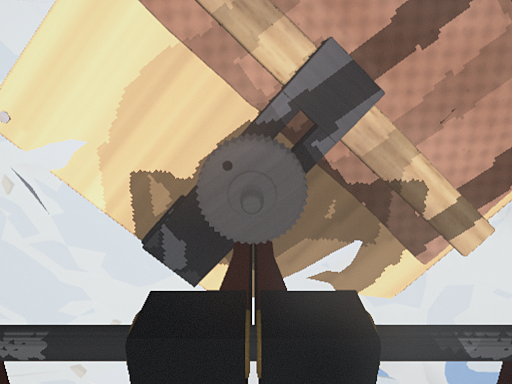

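The dimple at (227,165) is still fixed relative to the tool, so the nut has turned about 275°. I'll back off 10 mm and rewind round the nut.

Call:
jog_arm --deltas '[[[0, 0.01, 0, 0, 0, 0], [-0.0081, -0.0007, 0, 0, 0, 0.18], [-0.0081, -0.0007, 0, 0, 0, 0.18], [-0.0081, -0.0007, 0, 0, 0, 0.18], [-0.0081, -0.0007, 0, 0, 0, 0.18], [-0.0081, -0.0007, 0, 0, 0, 0.18], [-0.0081, -0.0007, 0, 0, 0, 0.18], [-0.0081, -0.0007, 0, 0, 0, 0.18], [-0.0081, -0.0007, 0, 0, 0, 0.18], [-0.0081, -0.0007, 0, 0, 0, 0.18]]]'

```text
time: 11.02
ee_pos: [0.5977, 0.0163, 0.0582]
ee_rot: [[0.645, 0.765, -0.001], [0.765, -0.645, -0.001], [-0.001, -0.0, -1.0]]
contact_force: [1.2, 0.6, -0.5]
width: 0.0004
```

```bash
python3 - <<'E'
from h import *
stat(observe())
f=dict(np.load("pics/w4.npz"))
n=onz(f,252,188.5,.0728);d=onz(f,227,165.5,.0728);print(n,d-n,np.degrees(np.arctan2(*(d-n)[1::-1])),np.linalg.norm(d-n))
E
```

```text
t 11.03 q1 -0.03 q6 -0.900 tan(x) 0.05 rho(y) 45.88 mm z 58.18 | F x 1.3 y 0.5 z 0.5 tq_z -0.02 psi 49.9
[0.56075031 0.04257826 0.0728    ] [ 0.00245816 -0.01477217  0.        ] -80.55226597267155 0.014975300316452321
```

Call:
jog_arm --deltas '[[[-0.0081, -0.0007, 0, 0, 0, 0.18], [-0.0081, -0.0007, 0, 0, 0, 0.18], [-0.0081, -0.0007, 0, 0, 0, 0.18], [-0.0081, -0.0007, 0, 0, 0, 0.18], [-0.0081, -0.0007, 0, 0, 0, 0.18], [-0.0081, -0.0007, 0, 0, 0, 0.18], [-0.0081, -0.0007, 0, 0, 0, 0.18], [-0.0081, -0.0007, 0, 0, 0, 0.18], [-0.0081, -0.0007, 0, 0, 0, 0.18], [-0.0081, -0.0007, 0, 0, 0, 0.18]]]'

```text
time: 12.28
ee_pos: [0.5267, 0.0176, 0.0584]
ee_rot: [[0.598, -0.801, -0.001], [-0.801, -0.598, -0.001], [0.0, 0.001, -1.0]]
contact_force: [-0.6, 0.9, 0.5]
width: 0.0004
```

```bash
python3 - <<'E'
from h import *
stat(observe())
E
```

```text
t 12.28 q1 -0.03 q6 0.899 tan(x) 1.11 rho(y) 45.61 mm z 58.40 | F x -1.1 y -0.1 z -0.5 tq_z -0.05 psi -53.3
```

Call:
jog_arm --deltas '[[[-0.0081, -0.0007, 0, 0, 0, 0.18], [-0.0081, -0.0007, 0, 0, 0, 0.18], [-0.0081, -0.0007, 0, 0, 0, 0.18], [-0.0081, -0.0007, 0, 0, 0, 0.18], [-0.0081, -0.0007, 0, 0, 0, 0.18], [-0.0081, -0.0007, 0, 0, 0, 0.18], [-0.0081, -0.0007, 0, 0, 0, 0.18], [-0.0081, -0.0007, 0, 0, 0, 0.18], [0, 0, 0, 0, 0, 0]]]'

```text
time: 13.4
ee_pos: [0.5308, 0.0774, 0.0583]
ee_rot: [[-0.71, -0.705, -0.001], [-0.705, 0.71, -0.0], [0.001, 0.0, -1.0]]
contact_force: [0.1, 0.3, 0.6]
width: 0.0003
```

```bash
python3 - <<'E'
from h import *
stat(observe())
E
```

```text
t 13.40 q1 0.08 q6 2.441 tan(x) 0.29 rho(y) 44.83 mm z 58.32 | F x -0.3 y 0.1 z -0.6 tq_z 0.01 psi -135.2
```

Call:
jog_arm --deltas '[[[0, -0.008, -0.0005, 0, 0, 0], [0, -0.0035, 0, 0, 0, 0], [0, 0, 0, 0, 0, 0]]]'

```text
time: 13.78
ee_pos: [0.5373, 0.0702, 0.059]
ee_rot: [[-0.707, -0.707, -0.004], [-0.707, 0.707, 0.003], [0.0, 0.005, -1.0]]
contact_force: [-6.2, 6.8, 3.9]
width: 0.0002
```

```bash
python3 - <<'E'
from h import *
stat(observe())
E
```

```text
t 13.78 q1 0.06 q6 2.421 tan(x) 0.65 rho(y) 35.10 mm z 58.96 | F x -0.4 y 9.3 z -3.8 tq_z -0.00 psi -135.0
```

Call:
jog_arm --deltas '[[[0.0048, -0.0003, 0, 0, 0, -0.17], [0.0058, -0.0005, -0.0001, 0, 0, -0.17], [0.0058, -0.0005, -0.0001, 0, 0, -0.17], [0.0058, -0.0005, -0.0001, 0, 0, -0.17], [0.0058, -0.0005, -0.0001, 0, 0, -0.17], [0.0058, -0.0005, -0.0001, 0, 0, -0.17], [0.0058, -0.0005, -0.0001, 0, 0, -0.17]]]'

```text
time: 14.65
ee_pos: [0.5306, 0.0312, 0.0595]
ee_rot: [[0.397, -0.918, -0.004], [-0.918, -0.397, -0.001], [-0.001, 0.004, -1.0]]
contact_force: [-4.1, -0.1, 2.9]
width: 0.0007
```

```bash
echo 'C=np.array([.5634,.0458])' >> h.py; python3 - <<'E'
from h import *
stat(observe())
E
```

```text
t 14.65 q1 -0.00 q6 1.157 tan(x) 0.38 rho(y) 35.91 mm z 59.46 | F x -1.5 y 3.8 z -2.9 tq_z 0.08 psi -66.6
```

Call:
jog_arm --deltas '[[[0.0058, -0.0011, 0, 0, 0, -0.17], [0.0058, -0.0006, -0.0001, 0, 0, -0.17], [0.0058, -0.0005, -0.0001, 0, 0, -0.17], [0.0058, -0.0005, -0.0001, 0, 0, -0.17], [0.0058, -0.0005, -0.0001, 0, 0, -0.17], [0.0058, -0.0005, -0.0001, 0, 0, -0.17], [0.0058, -0.0005, -0.0001, 0, 0, -0.17]]]'

```text
time: 15.52
ee_pos: [0.5649, 0.0096, 0.0601]
ee_rot: [[1.0, 0.027, -0.001], [0.027, -1.0, -0.002], [-0.001, 0.002, -1.0]]
contact_force: [-1.4, -3.9, 1.1]
width: 0.0004
```

```bash
python3 - <<'E'
from h import *
stat(observe())
E
```

```text
t 15.53 q1 -0.04 q6 -0.069 tan(x) 0.47 rho(y) 36.19 mm z 60.13 | F x -1.5 y 3.9 z -1.1 tq_z 0.07 psi 1.5
```

Call:
jog_arm --deltas '[[[0.0058, -0.0012, 0, 0, 0, -0.17], [0.0058, -0.0005, -0.0001, 0, 0, -0.17], [0.0058, -0.0005, -0.0001, 0, 0, -0.17], [0.0058, -0.0005, 0, 0, 0, -0.17], [0.0058, -0.0005, 0, 0, 0, -0.17], [0.0058, -0.0005, 0, 0, 0, -0.17], [0.0058, -0.0005, 0, 0, 0, -0.17]]]'

```text
time: 16.4
ee_pos: [0.5974, 0.033, 0.0607]
ee_rot: [[0.346, 0.938, 0.002], [0.938, -0.346, -0.002], [-0.001, 0.003, -1.0]]
contact_force: [1.4, -2.7, -0.7]
width: 0.0004
```

```bash
python3 - <<'E'
from h import *
stat(observe())
E
```

```text
t 16.40 q1 -0.00 q6 -1.218 tan(x) -0.24 rho(y) 36.29 mm z 60.71 | F x -2.0 y 2.3 z 0.7 tq_z 0.03 psi 69.7
```

Call:
jog_arm --deltas '[[[0.0058, -0.0017, 0, 0, 0, -0.17], [0.0058, -0.0006, 0, 0, 0, -0.17], [0.0058, -0.0006, 0, 0, 0, -0.17], [0.0058, -0.0005, 0, 0, 0, -0.17], [0.0058, -0.0005, 0, 0, 0, -0.17], [0.0058, -0.0005, 0, 0, 0, -0.17], [0.0058, -0.0005, 0, 0, 0, -0.17]]]'

```text
time: 17.27
ee_pos: [0.5876, 0.0726, 0.0613]
ee_rot: [[-0.743, 0.669, 0.004], [0.669, 0.743, 0.001], [-0.002, 0.004, -1.0]]
contact_force: [4.0, 2.5, -0.5]
width: 0.0002
```

```bash
python3 - <<'E'
from h import *
s,f=wrist("w5");stat(s)
E
```

```text
t 17.27 q1 0.06 q6 -2.343 tan(x) -0.03 rho(y) 36.08 mm z 61.28 | F x -1.3 y 4.6 z 0.5 tq_z 0.01 psi 138.0
```

View pics/w5.png

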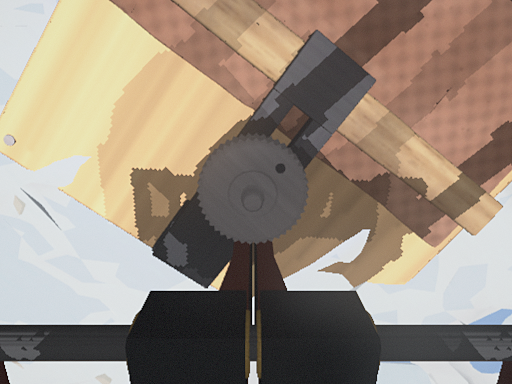

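The dimple is now at (280,168) with the centre at (252,188), a world angle of about 175°. That makes the total about 522° (1.45 turns). One more full arc brings it to about 2.2 turns.

Call:
jog_arm --deltas '[[[0, 0.011, 0, 0, 0, 0], [-0.0081, -0.0007, 0, 0, 0, 0.18], [-0.0081, -0.0007, 0, 0, 0, 0.18], [-0.0081, -0.0007, 0, 0, 0, 0.18], [-0.0081, -0.0007, 0, 0, 0, 0.18], [-0.0081, -0.0007, 0, 0, 0, 0.18], [-0.0081, -0.0007, 0, 0, 0, 0.18], [-0.0081, -0.0007, 0, 0, 0, 0.18], [-0.0081, -0.0007, 0, 0, 0, 0.18], [-0.0081, -0.0007, 0, 0, 0, 0.18]]]'

```text
time: 18.58
ee_pos: [0.5948, 0.0144, 0.0597]
ee_rot: [[0.716, 0.698, -0.002], [0.698, -0.716, -0.0], [-0.001, -0.001, -1.0]]
contact_force: [0.2, -0.3, -0.1]
width: 0.0002
```

Call:
jog_arm --deltas '[[[-0.0081, -0.0007, 0, 0, 0, 0.18], [-0.0081, -0.0007, 0, 0, 0, 0.18], [-0.0081, -0.0007, 0, 0, 0, 0.18], [-0.0081, -0.0007, 0, 0, 0, 0.18], [-0.0081, -0.0007, 0, 0, 0, 0.18], [-0.0081, -0.0007, 0, 0, 0, 0.18], [-0.0081, -0.0007, 0, 0, 0, 0.18], [-0.0081, -0.0007, 0, 0, 0, 0.18], [-0.0081, -0.0007, 0, 0, 0, 0.18]]]'

```text
time: 19.7
ee_pos: [0.5292, 0.0163, 0.06]
ee_rot: [[0.662, -0.75, -0.001], [-0.75, -0.662, -0.001], [-0.001, 0.001, -1.0]]
contact_force: [0.3, 0.7, -0.5]
width: 0.0004
```

```bash
python3 - <<'E'
from h import *
stat(observe())
E
```

```text
t 19.70 q1 -0.03 q6 0.815 tan(x) -0.50 rho(y) 45.14 mm z 60.00 | F x -0.3 y -0.7 z 0.5 tq_z -0.03 psi -48.6
```

Call:
jog_arm --deltas '[[[-0.0081, -0.0007, 0, 0, 0, 0.18], [-0.0081, -0.0007, 0, 0, 0, 0.18], [-0.0081, -0.0007, 0, 0, 0, 0.18], [-0.0081, -0.0007, 0, 0, 0, 0.18], [-0.0081, -0.0007, 0, 0, 0, 0.18], [-0.0081, -0.0007, 0, 0, 0, 0.18], [-0.0081, -0.0007, 0, 0, 0, 0.18], [-0.0081, -0.0007, 0, 0, 0, 0.18], [0, 0, 0, 0, 0, 0]]]'

```text
time: 20.82
ee_pos: [0.5286, 0.0762, 0.0599]
ee_rot: [[-0.65, -0.76, -0.001], [-0.76, 0.65, -0.0], [0.001, 0.001, -1.0]]
contact_force: [-0.5, -0.0, -0.0]
width: 0.0002
```

```bash
python3 - <<'E'
from h import *
stat(observe())
f=dict(np.load("pics/w5.npz"))
n=onz(f,252.5,188.5,.0749);d=onz(f,280.5,168,.0749);print(n,d-n,np.degrees(np.arctan2(*(d-n)[1::-1])),np.linalg.norm(d-n))
E
```

```text
t 20.82 q1 0.08 q6 2.358 tan(x) -0.50 rho(y) 46.23 mm z 59.95 | F x 0.3 y 0.3 z 0.0 tq_z -0.02 psi -130.5
[0.56071297 0.04285209 0.0749    ] [-0.01526678  0.00122951  0.        ] 175.39564129557385 0.015316213648128121
```

Call:
jog_arm --deltas '[[[0, -0.008, -0.001, 0, 0, 0], [0.0005, -0.0043, 0, 0, 0, 0], [0, 0, 0, 0, 0, 0]]]'

```text
time: 21.2
ee_pos: [0.5363, 0.0689, 0.0614]
ee_rot: [[-0.649, -0.761, -0.004], [-0.761, 0.649, 0.003], [-0.0, 0.005, -1.0]]
contact_force: [-6.3, 5.1, 4.5]
width: 0.0004
```

```bash
python3 - <<'E'
from h import *
stat(observe())
E
```

```text
t 21.20 q1 0.06 q6 2.339 tan(x) -0.04 rho(y) 35.64 mm z 61.42 | F x 0.2 y 8.2 z -4.5 tq_z -0.00 psi -130.4
```

Call:
jog_arm --deltas '[[[0.0057, -0.0006, 0, 0, 0, -0.17], [0.0057, -0.0006, -0.0001, 0, 0, -0.17], [0.0057, -0.0006, -0.0001, 0, 0, -0.17], [0.0057, -0.0006, -0.0001, 0, 0, -0.17], [0.0057, -0.0006, -0.0001, 0, 0, -0.17], [0.0057, -0.0006, -0.0001, 0, 0, -0.17], [0.0057, -0.0006, -0.0001, 0, 0, -0.17]]]'

```text
time: 22.08
ee_pos: [0.532, 0.0287, 0.062]
ee_rot: [[0.47, -0.883, -0.005], [-0.883, -0.47, -0.002], [-0.001, 0.005, -1.0]]
contact_force: [-7.5, -2.4, 4.4]
width: 0.0004
```

```bash
python3 - <<'E'
from h import *
stat(observe())
E
```

```text
t 22.07 q1 -0.01 q6 1.073 tan(x) 0.33 rho(y) 35.74 mm z 61.97 | F x -1.4 y 7.8 z -4.4 tq_z 0.06 psi -62.0
```

Call:
jog_arm --deltas '[[[0.0057, -0.0006, 0, 0, 0, -0.17], [0.0057, -0.0006, -0.0001, 0, 0, -0.17], [0.0057, -0.0006, -0.0001, 0, 0, -0.17], [0.0057, -0.0006, -0.0001, 0, 0, -0.17], [0.0057, -0.0006, -0.0001, 0, 0, -0.17], [0.0057, -0.0006, -0.0001, 0, 0, -0.17], [0.0057, -0.0006, -0.0001, 0, 0, -0.17]]]'

```text
time: 22.95
ee_pos: [0.5678, 0.01, 0.0627]
ee_rot: [[0.994, 0.107, -0.001], [0.107, -0.994, -0.004], [-0.001, 0.004, -1.0]]
contact_force: [0.6, -5.7, 0.6]
width: 0.0003
```

```bash
python3 - <<'E'
from h import *
stat(observe())
E
```

```text
t 22.95 q1 -0.04 q6 -0.146 tan(x) 0.53 rho(y) 36.05 mm z 62.67 | F x -0.1 y 5.8 z -0.6 tq_z 0.01 psi 6.1
```

Call:
jog_arm --deltas '[[[0.0057, -0.0009, 0, 0, 0, -0.17], [0.0057, -0.0007, -0.0001, 0, 0, -0.17], [0.0057, -0.0006, -0.0001, 0, 0, -0.17], [0.0057, -0.0006, 0, 0, 0, -0.17], [0.0057, -0.0006, 0, 0, 0, -0.17], [0.0057, -0.0006, 0, 0, 0, -0.17], [0.0057, -0.0006, 0, 0, 0, -0.17]]]'

```text
time: 23.82
ee_pos: [0.5982, 0.0362, 0.0634]
ee_rot: [[0.27, 0.963, 0.004], [0.963, -0.27, -0.002], [-0.001, 0.005, -1.0]]
contact_force: [6.1, -2.8, -1.0]
width: 0.0006
```

```bash
python3 - <<'E'
from h import *
stat(observe())
E
```

```text
t 23.82 q1 0.01 q6 -1.292 tan(x) 0.17 rho(y) 36.10 mm z 63.37 | F x -1.0 y 6.6 z 1.1 tq_z 0.02 psi 74.3
```

Call:
jog_arm --deltas '[[[0.0057, -0.0007, 0, 0, 0, -0.17], [0.0057, -0.0006, 0, 0, 0, -0.17], [0.0057, -0.0006, 0, 0, 0, -0.17], [0.0057, -0.0006, 0, 0, 0, -0.17], [0.0057, -0.0006, 0, 0, 0, -0.17], [0.0057, -0.0006, 0, 0, 0, -0.17], [0.0057, -0.0006, 0, 0, 0, -0.17]]]'

```text
time: 24.7
ee_pos: [0.5853, 0.0744, 0.0638]
ee_rot: [[-0.794, 0.607, 0.004], [0.607, 0.794, 0.002], [-0.003, 0.004, -1.0]]
contact_force: [3.6, 3.1, 0.4]
width: 0.0008
```

```bash
python3 - <<'E'
from h import *
s,f=wrist("w6");stat(s)
E
```

```text
t 24.70 q1 0.07 q6 -2.421 tan(x) -0.06 rho(y) 36.01 mm z 63.78 | F x -1.0 y 4.7 z -0.3 tq_z 0.00 psi 142.6
```

View pics/w6.png

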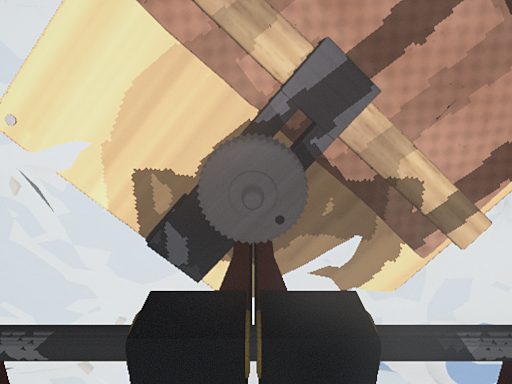

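The dimple at (280,219) sits at a world angle of about 93°, a total of about 800° or 2.2 turns. I'll back off, lift clear and turn to face the nose.

Call:
jog_arm --deltas '[[[0, 0.008, 0, 0, 0, 0], [0, 0.004, 0, 0, 0, 0], [0, 0, -0.03, 0, 0, 0], [0, 0, -0.03, 0, 0, 0], [0, 0, 0, 0, 0, 0.1815], [0, 0, 0, 0, 0, 0.1815], [0, 0, 0, 0, 0, 0.1815], [0, 0, 0, 0, 0, 0.1815], [0, 0, 0, 0, 0, 0]]]'

```text
time: 25.88
ee_pos: [0.5909, 0.0832, 0.1223]
ee_rot: [[-0.185, 0.983, -0.001], [0.983, 0.185, -0.0], [-0.0, -0.001, -1.0]]
contact_force: [-0.6, -0.3, 0.5]
width: 0.0006
```

```bash
cat >> h.py <<'E'
def rel(s,target):
    d=np.array(target)-s["ee_pos"];print("tool delta",(s["ee_rot"].T@d).round(4),"psi",np.degrees(np.arctan2(s["ee_rot"][1,0],s["ee_rot"][0,0])).round(1))
E
python3 - <<'E'
from h import *
s,f=wrist("w7");stat(s)
rel(s,(.4643,.0265,.11))
f=grab_frame("top");cv2.imwrite("pics/top7.png",f["frame"]);np.savez("pics/top7.npz",**f)
E
```

```text
t 25.88 q1 0.08 q6 -1.673 tan(x) 31.66 rho(y) 33.92 mm z 122.32 | F x -0.2 y -0.6 z -0.5 tq_z -0.02 psi 100.6
tool delta [-0.0323 -0.1349  0.0125] psi 100.6
```

View pics/w7.png

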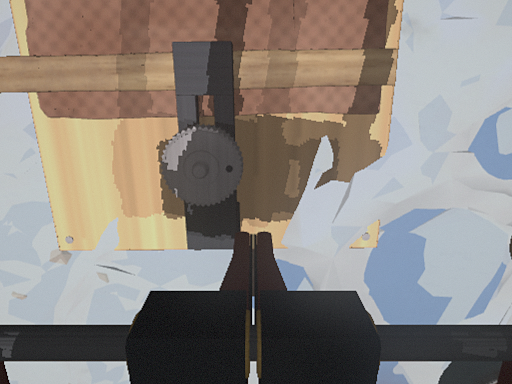

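The dimple at (229,168) lies toward the board's +y from the nut centre (200,166), which confirms about 2.2 turns. The strap is upright in the picture with its nose edge at row 42. I'll move to in front of the nose.

Call:
jog_arm --deltas '[[[-0.0081, -0.0337, 0, 0, 0, 0], [-0.0081, -0.0337, 0, 0, 0, 0], [-0.0081, -0.0337, 0.006, 0, 0, 0], [-0.0081, -0.0337, 0.006, 0, 0, 0], [0, 0, 0, 0, 0, 0], [0, 0, 0, 0, 0, 0]]]'

```text
time: 26.72
ee_pos: [0.465, 0.0268, 0.1112]
ee_rot: [[-0.185, 0.983, 0.001], [0.983, 0.185, 0.0], [-0.0, 0.001, -1.0]]
contact_force: [0.6, 0.3, 0.8]
width: 0.0002
```

```bash
python3 - <<'E'
from h import *
s,f=wrist("w8")
rel(s,(.4643,.0265,.0415))
f=dict(np.load("pics/w7.npz"))
a=onz(f,172,42,.0475);b=onz(f,232,42,.0475);print((a+b)/2,np.linalg.norm(a-b),onz(f,200.5,166,.0772))
f=grab_frame("scene");im=f["frame"][100:250,120:320];cv2.imwrite("pics/sc8.png",cv2.resize(im,None,fx=4,fy=4))
E
```

```text
tool delta [-0.0002 -0.0009  0.0697] psi 100.7
[0.48993844 0.03142626 0.0475    ] 0.03757566669404454 [0.56125679 0.04472817 0.0772    ]
```

View pics/w8.png

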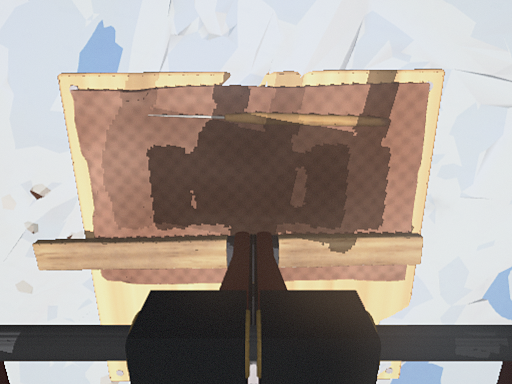

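View pics/sc8.png

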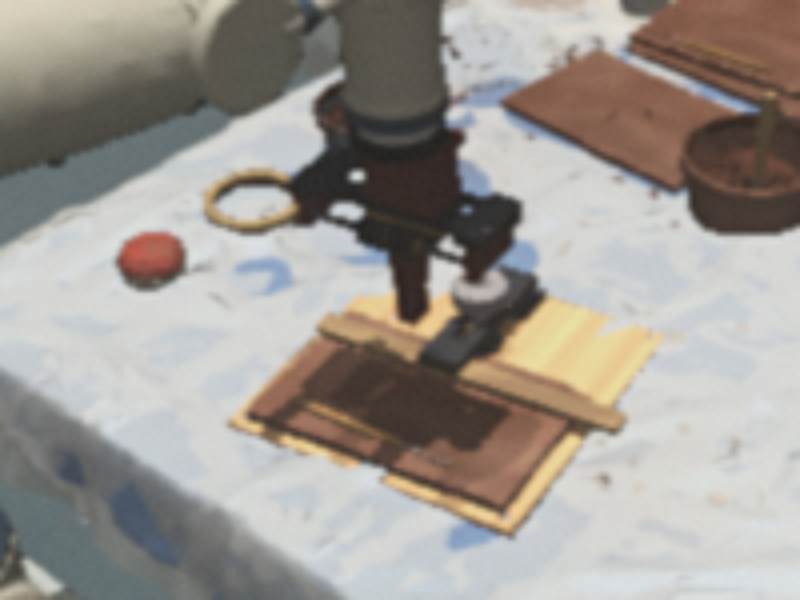

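The needle tool (row 120) and the lath (rows 237–268) are well clear of the fingertip. I'll descend in front of the nose.

Call:
jog_arm --deltas '[[[0, 0, 0.03, 0, 0, 0], [0, 0, 0.025, 0, 0, 0], [0, 0, 0.01, 0, 0, 0], [0, 0, 0.0045, 0, 0, 0], [0, 0, 0, 0, 0, 0], [0, 0, 0, 0, 0, 0]]]'

```text
time: 27.58
ee_pos: [0.465, 0.0267, 0.0423]
ee_rot: [[-0.184, 0.983, 0.002], [0.983, 0.184, -0.0], [-0.0, 0.002, -1.0]]
contact_force: [0.2, -0.9, -0.4]
width: 0.0007
```

Call:
jog_arm --deltas '[[[0, 0.005, 0, 0, 0, 0], [0, 0.004, 0, 0, 0, 0], [0, 0.003, 0, 0, 0, 0], [0, 0, 0, 0, 0, 0]]]'

```text
time: 28.08
ee_pos: [0.4763, 0.029, 0.0412]
ee_rot: [[-0.184, 0.983, -0.0], [0.983, 0.184, -0.0], [0.0, -0.0, -1.0]]
contact_force: [0.0, -1.0, 0.9]
width: 0.0003
```

```bash
python3 - <<'E'
from h import *
s=observe();stat(s);rel(s,(.4898,.0315,.0415))
E
```

```text
t 28.07 q1 -0.01 q6 -1.767 tan(x) -0.49 rho(y) -88.68 mm z 41.17 | F x -1.0 y -0.2 z -0.9 tq_z 0.02 psi 100.6
tool delta [-0.      0.0137 -0.0003] psi 100.6
```

Call:
jog_arm --deltas '[[[0, 0.002, 0, 0, 0, 0], [0, 0.002, 0, 0, 0, 0], [0, 0.002, 0, 0, 0, 0], [0, 0.002, 0, 0, 0, 0], [0, 0.002, 0, 0, 0, 0], [0, 0, 0, 0, 0, 0]]]'

```text
time: 28.82
ee_pos: [0.4862, 0.0309, 0.0412]
ee_rot: [[-0.184, 0.983, 0.0], [0.983, 0.184, 0.0], [0.0, 0.0, -1.0]]
contact_force: [-0.7, 0.1, -0.7]
width: 0.0004
```

```bash
python3 - <<'E'
from h import *
s=observe();stat(s)
E
```

```text
t 28.82 q1 -0.01 q6 -1.763 tan(x) -0.41 rho(y) -78.62 mm z 41.18 | F x 0.2 y -0.6 z 0.7 tq_z -0.03 psi 100.6
```

Call:
jog_arm --deltas '[[[0, 0.002, 0, 0, 0, 0], [0, 0.002, 0, 0, 0, 0]]]'

```text
time: 29.08
ee_pos: [0.4899, 0.0317, 0.0412]
ee_rot: [[-0.184, 0.983, -0.0], [0.983, 0.184, 0.0], [0.0, -0.0, -1.0]]
contact_force: [-2.3, 0.9, 0.7]
width: 0.0003
```

```bash
python3 - <<'E'
from h import *
s=observe();stat(s)
f=grab_frame("scene");im=f["frame"][160:220,190:270];cv2.imwrite("pics/sc9.png",cv2.resize(im,None,fx=9,fy=9,interpolation=cv2.INTER_CUBIC))
E
```

```text
t 29.07 q1 -0.00 q6 -1.761 tan(x) -0.37 rho(y) -74.84 mm z 41.16 | F x 1.3 y -2.1 z -0.7 tq_z -0.03 psi 100.6
```

View pics/sc9.png

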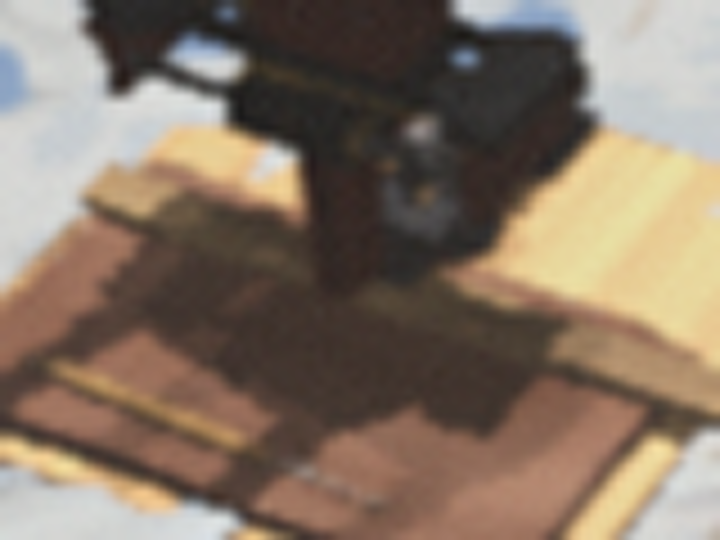

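Force along the push is about 2 N, matching strap friction, so the strap is sliding. I'll continue.

Call:
jog_arm --deltas '[[[0, 0.0025, 0, 0, 0, 0], [0, 0.0025, 0, 0, 0, 0], [0, 0.0025, 0, 0, 0, 0], [0, 0.0025, 0, 0, 0, 0], [0, 0.0025, 0, 0, 0, 0], [0, 0.0025, 0, 0, 0, 0], [0, 0.0025, 0, 0, 0, 0], [0, 0.0025, 0, 0, 0, 0]]]'

```text
time: 30.12
ee_pos: [0.5097, 0.0352, 0.0412]
ee_rot: [[-0.184, 0.983, -0.0], [0.983, 0.184, -0.0], [0.0, -0.0, -1.0]]
contact_force: [-1.9, 1.0, 0.5]
width: 0.0003
```

```bash
python3 - <<'E'
from h import *
s=observe();stat(s)
E
```

```text
t 30.12 q1 0.00 q6 -1.754 tan(x) -0.49 rho(y) -54.68 mm z 41.20 | F x 1.3 y -1.6 z -0.5 tq_z 0.06 psi 100.6
```

Call:
jog_arm --deltas '[[[0, 0.0015, 0, 0, 0, 0], [0, 0.0015, 0, 0, 0, 0], [0, 0.001, 0, 0, 0, 0], [0, 0, 0, 0, 0, 0]]]'

```text
time: 30.62
ee_pos: [0.5137, 0.0359, 0.0413]
ee_rot: [[-0.184, 0.983, 0.0], [0.983, 0.184, -0.0], [-0.0, 0.0, -1.0]]
contact_force: [-1.8, 1.5, -0.8]
width: 0.0004
```

```bash
python3 - <<'E'
from h import *
s=observe();stat(s)
E
```

```text
t 30.62 q1 0.00 q6 -1.752 tan(x) -0.63 rho(y) -50.68 mm z 41.28 | F x 1.8 y -1.5 z 0.8 tq_z 0.02 psi 100.6
```

Call:
jog_arm --deltas '[[[0, 0.001, 0, 0, 0, 0], [0, 0.001, 0, 0, 0, 0], [0, 0, 0, 0, 0, 0]]]'

```text
time: 31.0
ee_pos: [0.5143, 0.036, 0.0412]
ee_rot: [[-0.184, 0.983, -0.003], [0.983, 0.184, -0.001], [-0.0, -0.003, -1.0]]
contact_force: [-7.1, -0.5, 2.2]
width: 0.0005
```

```bash
python3 - <<'E'
from h import *
s=observe();stat(s)
E
```

```text
t 31.00 q1 0.00 q6 -1.751 tan(x) -0.63 rho(y) -50.04 mm z 41.22 | F x 0.8 y -7.1 z -2.2 tq_z 0.08 psi 100.6
```

Call:
jog_arm --deltas '[[[0, 0.001, 0, 0, 0, 0], [0, 0.001, 0, 0, 0, 0], [0, 0, 0, 0, 0, 0]]]'

```text
time: 31.38
ee_pos: [0.5144, 0.036, 0.0412]
ee_rot: [[-0.184, 0.983, -0.008], [0.983, 0.184, -0.001], [-0.0, -0.008, -1.0]]
contact_force: [-16.1, -1.9, 7.0]
width: 0.0005
```

```bash
python3 - <<'E'
from h import *
s=observe();stat(s)
E
```

```text
t 31.38 q1 0.00 q6 -1.751 tan(x) -0.62 rho(y) -49.94 mm z 41.19 | F x 1.1 y -16.2 z -6.9 tq_z 0.07 psi 100.6
```

The force rose to 16 N with no further motion at rho −50 mm, the expected stop. I'll back off, lift and clear the view.

Call:
jog_arm --deltas '[[[0, -0.005, 0, 0, 0, 0], [0, -0.01, 0, 0, 0, 0], [0, 0, -0.04, 0, 0, 0], [0, 0, -0.05, 0, 0, 0], [0, 0.03, -0.05, 0, 0, 0], [0.04, 0.05, 0, 0, 0, 0], [0.05, 0.05, 0, 0, 0, 0], [0.05, 0.05, 0, 0, 0, 0], [0.05, 0, 0, 0, 0, 0], [0, 0, 0, 0, 0, 0]]]'

```text
time: 32.62
ee_pos: [0.6336, 0.2427, 0.1803]
ee_rot: [[-0.189, 0.982, -0.001], [0.982, 0.189, 0.001], [0.001, -0.001, -1.0]]
contact_force: [0.0, -1.0, 1.0]
width: 0.0004
```

```bash
python3 - <<'E'
from h import *
s,f=wrist("w10");stat(s);print(s["ee_pos"])
f=grab_frame("top");np.savez("pics/top10.npz",**f);cv2.imwrite("pics/top10.png",cv2.resize(f["frame"][135:260,165:295],None,fx=4.6,fy=4.6,interpolation=cv2.INTER_CUBIC))
f=grab_frame("scene");cv2.imwrite("pics/sc10.png",cv2.resize(f["frame"][155:240,170:300],None,fx=6,fy=6,interpolation=cv2.INTER_CUBIC))
E
```

```text
t 32.62 q1 0.32 q6 -1.445 tan(x) 180.07 rho(y) 106.14 mm z 180.25 | F x -1.0 y -0.2 z -1.0 tq_z -0.03 psi 100.9
[0.63364368 0.24266812 0.18025238]
```

View pics/top10.png

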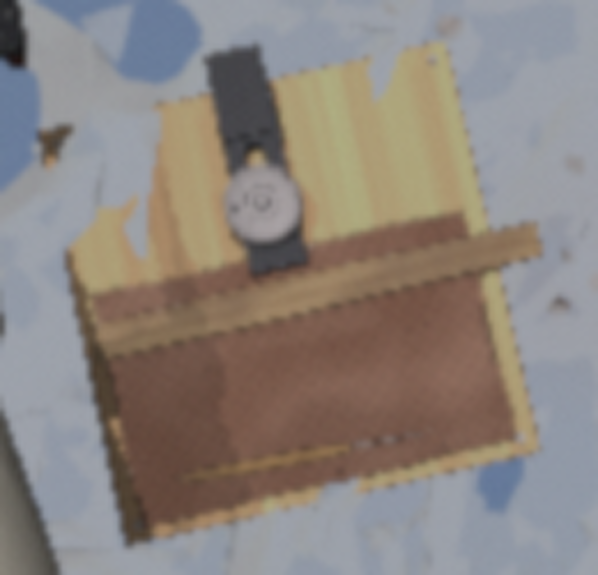

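View pics/sc10.png

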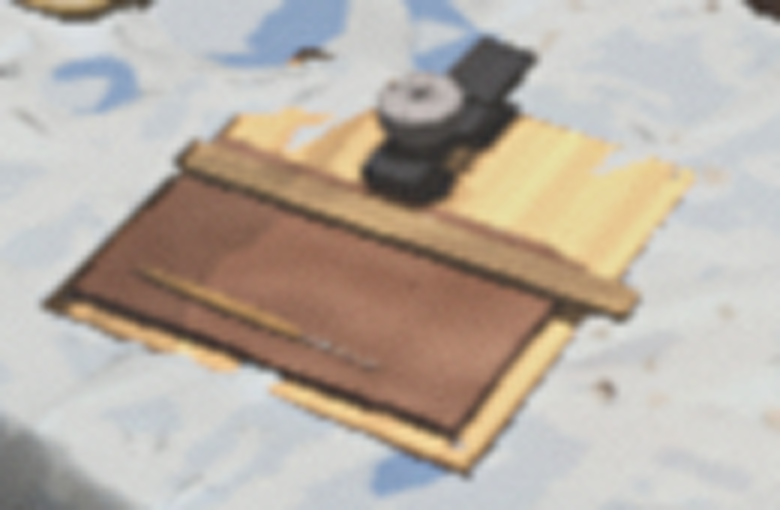

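View pics/w10.png

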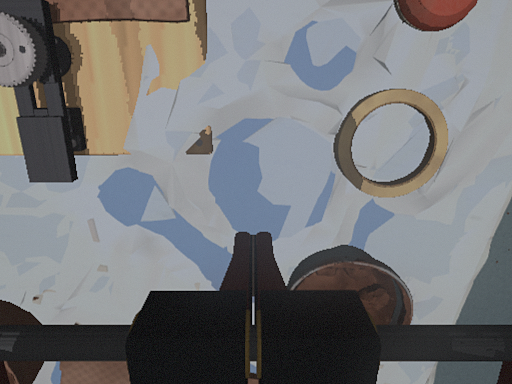

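The top view shows the nose (edge near (277,270)) clear of the lath. The lath, slab and needle have not moved, and the dimple is on the board's +y side. A last numeric check, then I hand it in.

```bash
python3 - <<'E'
from h import *
f=dict(np.load("pics/top10.npz"));f0=dict(np.load("pics/top0.npz"))
c=lambda x,y:((x+.5)/4.6+165-.5,(y+.5)/4.6+135-.5)
n0=onz(f0,*c(290.5,322),.0475);n1=onz(f,*c(279,270),.0475);print("travel mm",1e3*np.linalg.norm(n1-n0))
n=onz(f,*c(263,204),.0772);d=onz(f,*c(236,207),.0772)-n;print("dimple deg",np.degrees(np.arctan2(d[1],d[0])),np.linalg.norm(d))
df=cv2.absdiff(f["frame"],f0["frame"]).max(2)[190:260,180:285];print("changed px slab/lath",(df>60).sum())
from workcell import sign_off
print(sign_off(), observe()["time"])
E
```

```text
travel mm 34.22192661090446
dimple deg 94.8337653769477 0.017037710767678155
changed px slab/lath 260
the job is handed in; nothing more can be done
the job is handed in; nothing more can be done
```

The clamp nut is loosened by about 2.2 turns and the strap is pushed back to its stop. The job was handed in at about 33 s of the 67 s allowed.

- **Nut:** I rolled the closed fingertip round the rim in three arcs of about 270° each, mostly at 4 to 10 N. Contact was lost briefly once and there was some slip in the second arc, both corrected. The dimple ended at about 95° in the world frame, from 13° at the start, so the total is about 800°.
- **Strap:** I pushed the nose with the fingertip at about 2 N until the force rose to 16 N with no further motion, at the expected stop. The top picture gives 34 mm of travel against the nominal 36 mm, which is within its pixel accuracy. In the top and side pictures the nose is clear of the lath.
- **Surroundings:** The lath, slab and needle tool look unmoved in both pictures, and the arm finished clear of everything.
- **Inconclusive check:** The automatic before-and-after comparison over the slab and lath area gave 260 changed pixels. I did not break it down. I put it down to the moved strap nose and the arm's shadow, and rely on the by-eye comparison for the lath and slab.

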